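# Stand a soldered board up for inspection and bar it in

## Task

Tip the delicate blue circuit board that lies on the inspection stand up onto its long edge, gently and without pressing hard on it, so that it stands on the ledge, leaning safely back against the rest, underside (the solder side) facing the robot. Then swing the red-tipped keeper bar down across the front of the board until it lies fully home in its catch. Leave the spool, the bin and the bottle where they are.

Things in the scene. Friction and masses are not known exactly. Their poses are not given: they have to be found in the camera images.
- stand: Fixed aluminium inspection stand. Origin at bench height, midway across, below the foot of its back rest's front face; +x points away from the robot through the rest, y along its width, z up. Its flat ledge is 45 mm above the bench, 250 mm wide, from x = -90 mm to the rest; under it a 12 mm thick foot plate reaches to x = -95 mm.
- foot (a point): Point on the ledge (45 mm above the bench) at the foot of the back rest's front face, midway across. A 16 mm high sill, 200 mm wide, runs along here.
- rest_top (a point): Top of the back rest's front face, midway across, 163 mm above the bench. The rest leans back 10 degrees (top 20 mm farther than foot) and is open: two uprights, 22 mm wide, 12 mm thick, at y = -50 and +50 mm, over the sill.
- catch (a point): Middle of the forked catch for the keeper, 100 mm above the bench, on a 20 x 16 mm post at x = -30, y = -115 mm of the stand; the prongs reach 111 mm above the bench. A like post at y = +115 mm carries the hinge.
- board: Blue circuit board in a black frame, black sockets on top: a rigid plate 110 mm (x) by 160 mm (y), 14 mm thick, about 0.3 kg. Origin at the centre of its underside, z out of its top. It starts flat on the ledge, top up, far edge a few mm to 2 cm short of the rest, near long edge jutting 20 to 45 mm past the ledge. Stood up, its origin is 5 mm before foot, 57 mm above the ledge.
- keeper (a joint): Angle of the keeper bar about its hinge (rad): 0 = level across the front of the stand and resting in the catch, about 1.57 = standing straight up, up to 1.85 = leaning outwards (+y). Stiff enough to stay where it is left.
- keeper_hinge (a point): Hinge of the keeper on the stand's +y post, 100 mm above the bench; its axis runs along the stand's x.
- keeper_tip (a point): Free end of the keeper bar, 270 mm from the hinge. The bar is 10 mm thick and 12 mm high when closed; its last 45 mm are a red handle, 16 x 16 mm. When closed its back lies about 20 mm in front of the standing board.
- spool: White-flanged spool of solder, 72 mm across, 66 mm high; origin at the centre of its underside. To be left alone.
- bin: Open blue parts bin, 90 x 120 x 50 mm; origin at the centre of its underside. To be left alone.
- flux: Flux bottle, 44 mm across, 110 mm high; origin at the centre of its underside. To be left alone.
Mind the look-alikes: they are no part of the job. What is shaped like the board but pink is not meant.

How it is judged:
On the way, in this order (a step that is already met when the one before it is completed fails the run):
1. the board stands up on its long edge, leaning on the back rest, while the keeper is still open (angle between the z axis of board and the x axis of stand, either way round between 0.1 and 0.27 rad and x of board in the frame of stand between -0.015 and 0.003 m and z of board in the frame of stand between 0.093 and 0.107 m and y of board in the frame of stand between -0.03 and 0.03 m and linear speed of board below 0.03 m/s and value of joint keeper above 0.6 rad), for 0.3 s.
2. the keeper bar is down in its catch (value of joint keeper below 0.05 rad), for 0.2 s.
At the end, for the whole second after the job is handed in: Board released and at rest, on its long edge on the ledge, leaning back on the rest (0.1 to 0.27 rad from upright), underside to the robot, origin x -15 to +3 mm from the rest's foot, height within 7 mm, within 30 mm of the stand's middle; keeper bar within 0.05 rad of closed (angle between the z axis of board and the x axis of stand, either way round between 0.1 and 0.27 rad and x of board in the frame of stand between -0.015 and 0.003 m and z of board in the frame of stand between 0.093 and 0.107 m and y of board in the frame of stand between -0.03 and 0.03 m and linear speed of board below 0.03 m/s and angular speed of board below 0.3 rad/s and value of joint keeper below 0.05 rad and contact force between board and the fingers below 0.1 N); the robot touches nothing.
It fails at once if the spool is shoved (more than 30 mm) or tipped over (distance of spool from where it was at the start of the episode above 0.03 m or angle between spool's own z axis and vertical above 0.4 rad).
It fails at once if the bin is shoved (more than 30 mm) or tipped over (distance of bin from where it was at the start of the episode above 0.03 m or angle between bin's own z axis and vertical above 0.4 rad).
It fails at once if the bottle is shoved (more than 30 mm) or tipped over (distance of flux from where it was at the start of the episode above 0.03 m or angle between flux's own z axis and vertical above 0.4 rad).
It fails at once if the gripper presses on the delicate board with over 35 N (contact force between board and the fingers above 35 N).
It fails at once if the board falls off the stand's ledge (height (world z) of board below 0.02 m).
It also fails if it takes over 70 s, if anything falls off the work surface, if the arm or the gripper's body presses on something with over 40 N, if the wrist force passes 120 N, or if a joint passes its speed limit or range.

## Robot

A 6-joint arm with a two-finger parallel gripper is mounted at the origin on the work surface. World frame = base frame: x ahead of the robot, y to its left, z up, the work surface at z = 0. Lengths are in m, angles in rad, forces in N, time in s.
With the tool pointing down it reaches from about 0.275 to 0.825 m from the base axis. Payload 4.9 kg.
Tool frame: the origin (TCP) lies midway between the tips of the shut fingers; the grasp point (between the pads) lies 19 mm behind it (bot.grip_depth is the distance from the TCP to the grasp point, in m); z points along the fingers, y is the line along which they close (so a half turn about z gives the same grasp; the last joint's range is limited). The gripper opens to 85 mm and grips with 20 to 120 N. Pads are 22 mm wide; open, the fingers measure 114 mm over their backs; the gripper's body (76 mm by 85 mm) begins 54 mm behind the grasp point. The pads swing forward as they close: fully open they stand 13 mm farther back than shut.
Start: joints at [1.123, 0.326, -0.193, 1.052, 0, 1.437], TCP at [0.17, 0.523, 0.231] pointing down, gripper open.
Joint ranges: [-2.65, 2.65], [-0.97, 1.79], [-1.3, 1.35], [-1.93, 2.1], [-1.47, 1.37], [-3.14, 3.14]. Speed limits (rad/s): [2.57, 2.57, 3.14, 3.14, 3.14, 3.14].

## Interface

Orientations are given as a unit quaternion [w, x, y, z].
In Python, from cell import bot gives the robot as it stands. Calls block until the motion is done:
- bot.move_pose(position, orientation): joint-space move of the TCP to a pose.
- bot.move_linear(position, speed=0.15, rotation=None, until_force=None): straight line of the TCP; rotation=None keeps the orientation; speed is the mean speed in m/s. With until_force (N) it stops when the force on the tool has changed by that much, and returns True; else False.
- bot.goto_joints(angles): joint-space move.
- bot.set_gripper(opening, grasp_force=None): opening from 0.0 (shut) to 1.0 (fully open); grasp_force is the grip in N (None keeps the last); returns when the fingers have stopped.
- bot.wait(seconds).
- bot.solve_ik(position, orientation): joint angles nearest the present ones, or None.
- bot.camera(name): name is "side" or "top" or "wrist"; returns the picture (420x560x3 uint8, red, green, blue); there is no depth.
- bot.calibration(name): a dict with "mtx" (3x3 intrinsics, pixels), "extrinsics" (4x4, takes a point from world to camera coordinates); the wrist camera has in their place "hand_eye" (4x4, takes a point from camera to tool coordinates, whose origin is the TCP and whose axes are the flange's). Camera axes: x right, y down, z forward; pixel columns grow to the right and rows downward; lengths in m; the calibration is good to about 2 mm. A picture is of the moment at which its call begins: read the wrist's pose just before it. calibration takes no time and is no camera call.
A pose or a line that the arm cannot do raises bot.PlanningError and nothing moves.
- bot.close_job(): hands the job in; it is judged then, once.
Trained networks look in the newest picture that a camera, given by its name, has taken for a name from the list of things; names that differ only in an ending like _2 or _b are one class to them, and where a whole thing is asked for, a point or a joint stands for the part that bears it (a point fixed in the world has none). Each returns a list of dicts, best first, with "confidence" (0 to 1); they miss things now and then, are a little off and sometimes report something else, mostly with a low value. They report only what shows in the picture. A call takes as long as a camera call. They do not tell look-alikes from the thing itself.
- bot.search_frame(camera, thing): "bbox" ([left, top, width, height] in pixels, round what is visible of it).
Readings, each from a call of its own:
- bot.read_clock(): time.
- bot.read_joint_positions(): joint angles.
- bot.read_joint_vel(): joint speeds.
- bot.read_joint_efforts(): joint torques, N m.
- bot.read_position(): TCP position.
- bot.read_tool_rot(): TCP orientation.
- bot.read_ft_force(): force on the tool from outside, world axes, zero at the start.
- bot.read_moment(): the same for the moment, N m.
- bot.read_gripper_width(): opening from 0.0 (shut) to 1.0 (fully open).
- bot.read_finger_force(): force on a finger pad.
Only numpy, scipy, OpenCV 4.12 (cv2) and the standard library are available. Lean on these libraries where they do the work, as an engineer would, in place of code of your own. Each camera call takes 0.05 s, during which the arm holds its last target. There are 200 camera calls.

## Working session

There is one attempt and no reset: what is moved stays moved. The work goes in short steps, each a Python script; the robot and the scene stay as the last script left them, time stands still between calls to the robot, and variables do not carry over. Pictures are saved under pics/ and viewed, at most 10 in all, crops included, and the job is handed in when it is done.

```bash
ls; mkdir -p pics; python3 - <<'E'
from cell import bot
import cv2,numpy as np
ims=[]
for c in ["side","top"]:
    im=bot.camera(c); cv2.imwrite(f"pics/{c}0.png",im[:,:,::-1])
    k=bot.calibration(c); print(c,np.round(k["mtx"],1).tolist(),np.round(k["extrinsics"],4).tolist())
    for t in ["stand","board","keeper","keeper_tip","spool","bin","flux","catch"]:
        print(t,[(d["bbox"],round(d["confidence"],2)) for d in bot.search_frame(c,t)][:3])
print(np.round(bot.calibration("wrist")["mtx"],1).tolist(),np.round(bot.calibration("wrist")["hand_eye"],4).tolist(),bot.read_tool_rot())
E
```

```text
pics
side [[537.0, 0.0, 278.4], [0.0, 537.0, 209.0], [0.0, 0.0, 1.0]] [[0.7708, -0.6368, 0.0202, -0.4046], [-0.3837, -0.4894, -0.7831, 0.2918], [0.5086, 0.5959, -0.6215, 1.0426], [0.0, 0.0, 0.0, 1.0]]
stand [([254.2, 75.3, 112.4, 186.9], 0.59)]
board [([260.1, 192.3, 76.8, 54.4], 0.83), ([185.7, 221.1, 54.3, 49.7], 0.62), ([255.8, 282.7, 87.9, 71.1], 0.6)]
keeper [([262.7, 75.7, 13.7, 99.1], 0.75), ([250.7, 75.0, 115.2, 190.8], 0.33)]
keeper_tip [([263.7, 72.8, 11.5, 101.3], 0.78)]
spool [([375.4, 322.3, 43.4, 54.3], 0.67)]
bin [([167.4, 141.6, 51.8, 43.9], 0.69)]
flux [([220.4, 150.4, 13.3, 39.8], 0.85)]
catch [([250.6, 69.8, 116.0, 193.0], 0.58)]
top [[418.4, 0.0, 279.9], [0.0, 418.4, 211.2], [0.0, 0.0, 1.0]] [[0.0254, -0.9993, 0.0281, -0.0322], [-0.9981, -0.027, -0.0552, 0.5414], [0.0559, -0.0267, -0.9981, 1.2958], [0.0, 0.0, 0.0, 1.0]]
stand [([212.5, 154.4, 103.2, 53.7], 0.83)]
board [([242.3, 173.9, 55.9, 39.4], 0.96), ([311.0, 235.5, 52.0, 42.0], 0.72), ([210.7, 229.3, 60.7, 55.8], 0.6)]
keeper [([212.4, 172.6, 20.1, 16.6], 0.48), ([113.1, 195.0, 48.5, 32.4], 0.35)]
keeper_tip [([209.1, 170.0, 25.7, 19.2], 0.53)]
spool [([390.2, 218.3, 27.1, 22.5], 0.84)]
bin [([116.8, 197.3, 47.2, 32.6], 0.86), ([209.9, 172.2, 19.7, 17.3], 0.72)]
flux [([169.0, 190.4, 21.8, 22.2], 0.73)]
catch [([209.5, 152.6, 109.8, 55.5], 0.66)]
[[304.0, 0.0, 286.6], [0.0, 304.0, 206.8], [0.0, 0.0, 1.0]] [[0.0008, -0.9558, -0.294, 0.0751], [1.0, 0.0009, -0.0004, -0.0011], [0.0007, -0.294, 0.9558, -0.1428], [0.0, 0.0, 0.0, 1.0]] [9.05130914e-06 1.56276612e-01 9.87713329e-01 2.08417969e-05]
```

```bash
python3 - <<'E'
import cv2,numpy as np
a=cv2.imread("pics/side0.png")[60:380,150:450]; b=cv2.imread("pics/top0.png")[130:300,90:440]
a=cv2.resize(a,(562,600),interpolation=cv2.INTER_CUBIC)
b=cv2.resize(b,None,fx=2.2857,fy=2.2857,interpolation=cv2.INTER_CUBIC)
cv2.imwrite("pics/a.png",a);cv2.imwrite("pics/b.png",b);print(a.shape,b.shape)
E
```

```text
(600, 562, 3) (389, 800, 3)
```

View pics/a.png

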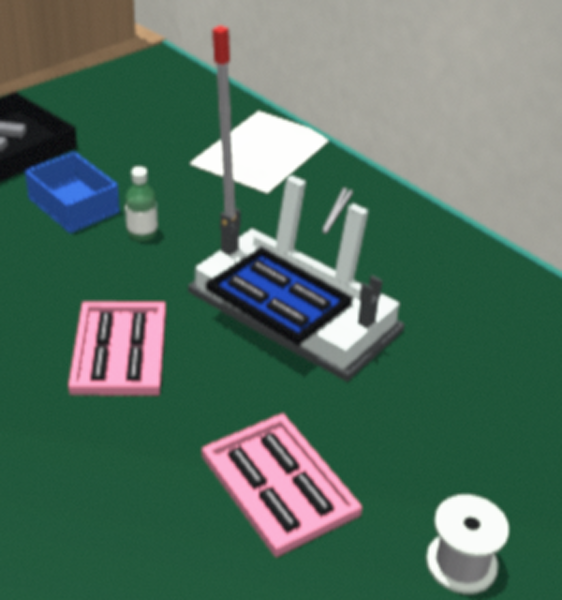

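View pics/b.png

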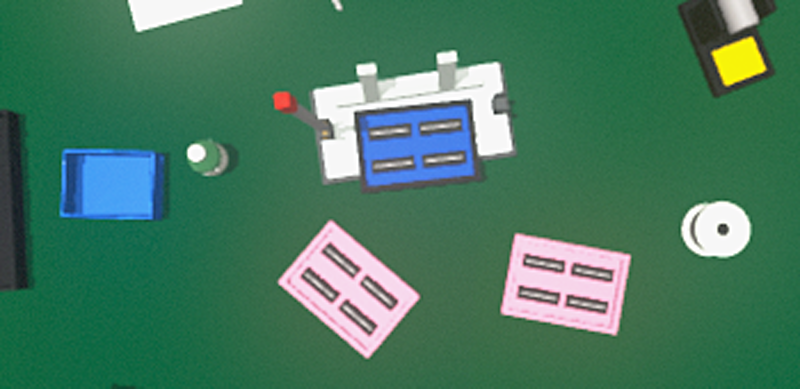

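The blue board on the stand (top picture about 270,194; side about 298,220) is the one meant. The two pink boards lying on the bench, at top (241,257) and (337,256), are look-alikes. The keeper is upright and leaning slightly outwards, with its red tip at top (214,174). Next I'll fit the stand pose.

```bash
cat > h.py <<'E'
from cell import bot
import numpy as np, cv2
from scipy.spatial.transform import Rotation as R
from scipy.optimize import least_squares
def proj(K,E,P):
    p=(E[:3,:3]@np.atleast_2d(P).T).T+E[:3,3]; q=p@K.T; return q[:,:2]/q[:,2:]
def place(s,P):  # stand pose (x,y,yaw)-> world
    P=np.atleast_2d(P).astype(float); c,n=np.cos(s[2]),np.sin(s[2])
    return np.c_[s[0]+c*P[:,0]-n*P[:,1], s[1]+n*P[:,0]+c*P[:,1], P[:,2]]
def wristE(pos,q):
    T=np.eye(4);T[:3,:3]=R.from_quat(np.roll(q,-1)).as_matrix();T[:3,3]=pos
    return np.linalg.inv(T@bot.calibration("wrist")["hand_eye"])
E
cat > fit.py <<'E'
from h import *
S=[((26,50,163),(295,180)),((26,-50,163),(357,208)),((-30,-115,111),(372,282))]
T=[((26,50,163),(367,67)),((26,-50,163),(447,56)),((-30,-115,111),(500,101)),((-30,115,106),(325,130))]
cs,ct=bot.calibration("side"),bot.calibration("top")
A=np.array([a for a,_ in S])/1e3;a=np.array([b for _,b in S])/1.875+[150,60]
B=np.array([x for x,_ in T])/1e3;b=np.array([x for _,x in T])/2.2857+[90,130]
f=lambda s:np.r_[(proj(cs["mtx"],cs["extrinsics"],place(s,A))-a).ravel(),(proj(ct["mtx"],ct["extrinsics"],place(s,B))-b).ravel()]
r=least_squares(f,[.65,0,0]);print(r.x,np.round(r.fun,1))
# board corners from top view, z=59mm
c=np.array([(357,112),(470,100),(482,180),(365,192)])/2.2857+[90,130]
def boardf(p):
    return (proj(ct["mtx"],ct["extrinsics"],place(p,np.array([(55,80,59),(55,-80,59),(-55,-80,59),(-55,80,59)])/1e3))-c).ravel()
rb=least_squares(boardf,[.6,0,0]);print(rb.x,np.round(rb.fun,1))
s=r.x;d=rb.x[:2]-s[:2];C,N=np.cos(s[2]),np.sin(s[2]);print("board in stand",C*d[0]+N*d[1],-N*d[0]+C*d[1],rb.x[2]-s[2])
def tool(s,pitch):  # pitch 0: z along stand +x ; 90deg: down ; y of tool vertical/board normal
    z=np.array([np.cos(pitch),0,-np.sin(pitch)]);
    out=[]
    for sg in(1,-1):
        y=sg*np.array([np.sin(pitch),0,np.cos(pitch)]);M=np.c_[np.cross(y,z),y,z]
        out.append(np.roll((R.from_euler('z',s[2])*R.from_matrix(M)).as_quat(),1))
    return out
for p in (0,20,45,80,90):
    for q in tool(s,np.radians(p)):
        for x,z in((-.2,.06),(-.11,.06),(-.05,.15)):
            k=bot.solve_ik(place(s,[[x,0,z]])[0],q);print(p,x,z,None if k is None else np.round(k,2))
E
python3 fit.py
```

```text
[0.65764227 0.01943985 0.18847621] [-0.   0.3  0.3  0.5 -0.3  0.4 -0.6  1.  -0.4  0.2  0.8 -0.8 -0.4 -0.9]
[0.59167768 0.00510219 0.13833595] [-1.3 -0.2  1.6 -0.7  0.5  0.1 -0.8  0.7]
board in stand -0.06748274839548718 -0.0017244801084386162 -0.05014026012316175
0 -0.2 0.06 None
0 -0.11 0.06 None
0 -0.05 0.15 None
0 -0.2 0.06 None
0 -0.11 0.06 None
0 -0.05 0.15 None
20 -0.2 0.06 None
20 -0.11 0.06 None
20 -0.05 0.15 None
20 -0.2 0.06 None
20 -0.11 0.06 None
20 -0.05 0.15 None
45 -0.2 0.06 None
45 -0.11 0.06 [-0.34  0.45 -1.21 -0.8   0.36  1.18]
45 -0.05 0.15 [-0.26  0.22 -1.01 -0.39  0.31  1.24]
45 -0.2 0.06 None
45 -0.11 0.06 [-0.34  0.45 -1.21 -0.8   0.36 -1.96]
45 -0.05 0.15 [-0.26  0.22 -1.01 -0.39  0.31 -1.9 ]
80 -0.2 0.06 [-0.25  0.28 -0.82  0.32  0.07  1.14]
80 -0.11 0.06 [-0.17  0.4  -0.61  0.4   0.06  1.22]
80 -0.05 0.15 [-0.13  0.38 -0.36  0.67  0.05  1.25]
80 -0.2 0.06 [-0.25  0.28 -0.82  0.32  0.07 -2.  ]
80 -0.11 0.06 [-0.17  0.4  -0.61  0.4   0.06 -1.92]
80 -0.05 0.15 [-0.13  0.38 -0.36  0.67  0.05 -1.89]
90 -0.2 0.06 [-0.2   0.37 -0.64  0.56  0.    1.18]
90 -0.11 0.06 [-0.14  0.5  -0.41  0.66  0.    1.25]
90 -0.05 0.15 [-0.1   0.49 -0.15  0.93  0.    1.28]
90 -0.2 0.06 [-0.2   0.37 -0.64  0.56  0.   -1.96]
90 -0.11 0.06 [-0.14  0.5  -0.41  0.66  0.   -1.9 ]
90 -0.05 0.15 [-0.1   0.49 -0.15  0.93  0.   -1.86]
```

```bash
cat >> h.py <<'E'
S=np.array([0.6576,0.0194,0.1885])
def rot(phi,sg,s=S):  # finger direction phi deg below stand +x, closing axis along stand y
    p=np.radians(phi); z=np.array([np.cos(p),0,-np.sin(p)]); y=np.array([0,sg,0.])
    return np.roll((R.from_euler('z',s[2])*R.from_matrix(np.c_[np.cross(y,z),y,z])).as_quat(),1)
def plan(th,s=S,y=0.,phi=None,c=.016,w=.011,dx=0.,sg=-1):
    """TCP pose so finger's upper face meets the board's near-lower edge at board angle th (deg)"""
    if phi is None: phi=np.interp(th,[0,50,90,101],[PH0,72,95,104])
    t=np.radians(th); e=np.array([-.014*np.sin(t)-.11*np.cos(t)+dx,.045+.11*np.sin(t)])
    if th>90: e=e+np.array([0,.014*np.sin(t-np.pi/2)])
    p=np.radians(phi); e=e+c*np.array([np.cos(p),-np.sin(p)])-w*np.array([np.sin(p),np.cos(p)])
    return place(s,[[e[0],y,e[1]]])[0],rot(phi,sg,s)
PH0=45
E
python3 - <<'E'
import h; from h import *
for sg in (1,-1):
    for PH in (35,40,45):
        h.PH0=PH
        print(sg,PH,[None if (k:=bot.solve_ik(*plan(t,sg=sg))) is None else np.round(k,2).tolist() for t in (0,30,70,101)])
        k=bot.solve_ik(*plan(0,dx=-.05,sg=sg)); print(k is not None, k is not None and np.round(k,2))
print(bot.read_clock())
E
```

```text
1 35 [None, [-0.26, 0.28, -0.98, -0.22, 0.24, -0.39], [-0.13, 0.42, -0.33, 0.71, 0.04, -0.31], [-0.06, 0.78, 0.31, 1.34, -0.06, -0.24]]
False False
1 40 [[-0.36, 0.7, -1.28, -1.2, 0.41, -0.37], [-0.26, 0.28, -0.95, -0.15, 0.22, -0.39], [-0.13, 0.42, -0.33, 0.71, 0.04, -0.31], [-0.06, 0.78, 0.31, 1.34, -0.06, -0.24]]
False False
1 45 [[-0.33, 0.58, -1.22, -0.94, 0.36, -0.39], [-0.25, 0.28, -0.91, -0.09, 0.2, -0.39], [-0.13, 0.42, -0.33, 0.71, 0.04, -0.31], [-0.06, 0.78, 0.31, 1.34, -0.06, -0.24]]
False False
-1 35 [None, [-0.26, 0.28, -0.98, -0.22, 0.24, 2.75], [-0.13, 0.42, -0.33, 0.71, 0.04, 2.83], [-0.06, 0.78, 0.31, 1.34, -0.06, 2.9]]
False False
-1 40 [[-0.36, 0.7, -1.28, -1.2, 0.41, 2.77], [-0.26, 0.28, -0.95, -0.15, 0.22, 2.75], [-0.13, 0.42, -0.33, 0.71, 0.04, 2.83], [-0.06, 0.78, 0.31, 1.34, -0.06, 2.9]]
False False
-1 45 [[-0.33, 0.58, -1.22, -0.94, 0.36, 2.75], [-0.25, 0.28, -0.91, -0.09, 0.2, 2.76], [-0.13, 0.42, -0.33, 0.71, 0.04, 2.83], [-0.06, 0.78, 0.31, 1.34, -0.06, 2.9]]
False False
0.9
```

```bash
python3 - <<'E'
import h; from h import *
for PH in (48,52,56,60):
    print(PH,[(d,bot.solve_ik(*plan(0,phi=PH,dx=d)) is not None) for d in (-.02,-.03,-.05,-.07)])
bot.set_gripper(0.0)
bot.move_linear([.33,.3,.3],speed=.25)
bot.move_pose(place(S,[[-.20,0,.24]])[0],rot(90,-1))
pos,q=bot.read_position(),bot.read_tool_rot()
im=bot.camera("wrist").copy(); E=wristE(pos,q);K=bot.calibration("wrist")["mtx"]
np.savez("w1.npz",im=im,E=E,K=K)
def pl(P,col,s=S):
    p=proj(K,E,place(s,np.array(P)/1e3)); cv2.polylines(im,[np.int32(np.round(p*8))],True,col,1,cv2.LINE_AA,3)
pl([(0,-125,45),(-90,-125,45),(-90,125,45),(0,125,45)],(255,255,0))
for y in(-50,50): pl([(20,y-11,163),(20,y+11,163),(32,y+11,163),(32,y-11,163)],(255,0,0)); 
pl([(0,-100,61),(0,100,61)],(255,0,255))
pl([(-40,-123,111),(-20,-123,111),(-20,-107,111),(-40,-107,111)],(255,0,0))
B=np.array([.5917,.0051,.1383]); pl([(55,80,14),(55,-80,14),(-55,-80,14),(-55,80,14)],(0,255,0),B) if 0 else pl([(55,80,59),(55,-80,59),(-55,-80,59),(-55,80,59)],(0,255,0),B)
cv2.imwrite("pics/w1.png",cv2.resize(im,None,fx=1.4,fy=1.4)[:,:,::-1]); print(bot.read_clock(),pos)
E
```

```text
48 [(-0.02, True), (-0.03, True), (-0.05, True), (-0.07, False)]
52 [(-0.02, True), (-0.03, True), (-0.05, True), (-0.07, True)]
56 [(-0.02, True), (-0.03, True), (-0.05, True), (-0.07, True)]
60 [(-0.02, True), (-0.03, True), (-0.05, True), (-0.07, True)]
4.6333 [ 0.46112301 -0.01737414  0.23999215]
```

View pics/w1.png

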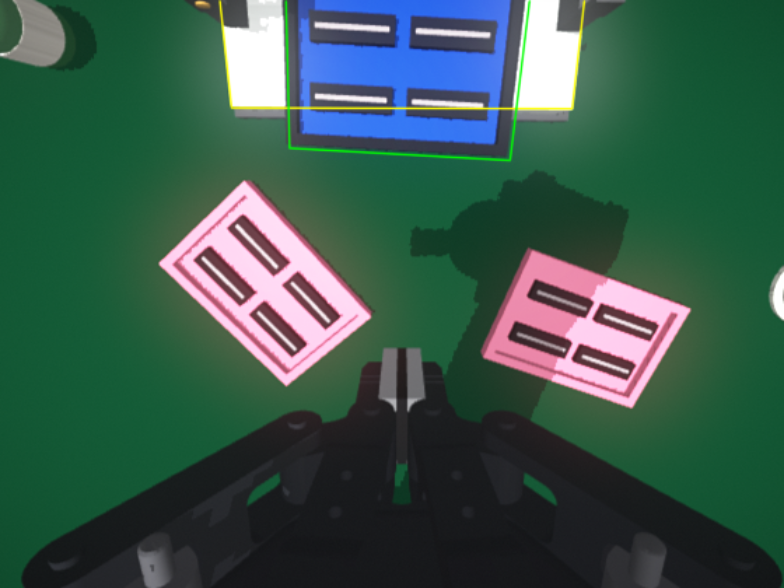

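The stand fit lines up with the ledge edge. The board's near edge is at about (400,153), jutting roughly 32 mm and rotated by about 0.05 rad. I'll go under the edge and nudge it.

```bash
python3 - <<'E'
import h; from h import *
p,q=plan(0,phi=60,dx=-.06); bot.move_pose(p+[0,0,.05],q)
bot.move_linear(p,speed=.1)
p,q=plan(0,phi=50,dx=-.03); bot.move_linear(p,speed=.08,rotation=q)
p,q=plan(0,phi=46,dx=-.018); bot.move_linear(p,speed=.05,rotation=q)
f0=bot.read_ft_force()
p,q=plan(0,phi=45,dx=.0); print(bot.move_linear(p,speed=.03,rotation=q,until_force=7))
print(bot.read_position(),p,np.round(bot.read_ft_force()-f0,1),bot.read_clock())
a=bot.camera("wrist");b=bot.camera("side")[130:280,210:410]
b=cv2.resize(b,(560,420)); cv2.imwrite("pics/c.png",cv2.resize(np.hstack([a,b]),(800,300))[:,:,::-1])
E
```

```text
False
[ 0.552867   -0.00058466  0.02563853] [ 5.53021401e-01 -5.49916025e-04  2.59081169e-02] [ 0.1 -0.7 -1.6] 8.125
```

View pics/c.png

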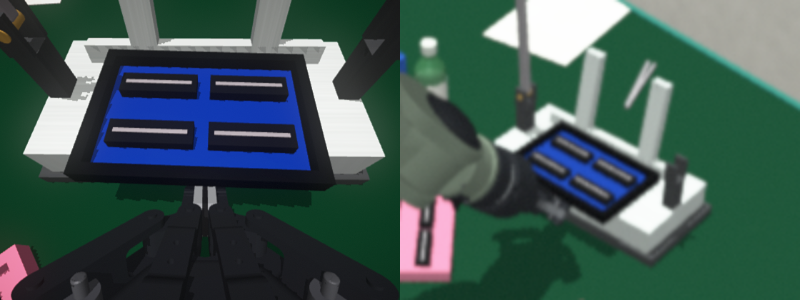

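The finger is under the near edge and carrying about 1.6 N, and the board is still in place. I'll raise it.

```bash
python3 - <<'E'
import h; from h import *
for t in (8,16,24,32,40,48,56):
    p,q=plan(t); hit=bot.move_linear(p,speed=.05,rotation=q,until_force=10)
    print(t,hit,np.round(bot.read_ft_force(),1))
    if hit: break
print(bot.read_clock())
a=bot.camera("wrist");b=bot.camera("side")[90:270,190:430]
b=cv2.resize(b,(560,420)); cv2.imwrite("pics/d.png",cv2.resize(np.hstack([a,b]),(800,300))[:,:,::-1])
E
```

```text
8 False [-1.6 -1.  -1.7]
16 False [-2.3 -2.3 -1.2]
24 True [-0.4 -0.4 -1.9]
9.5
```

View pics/d.png

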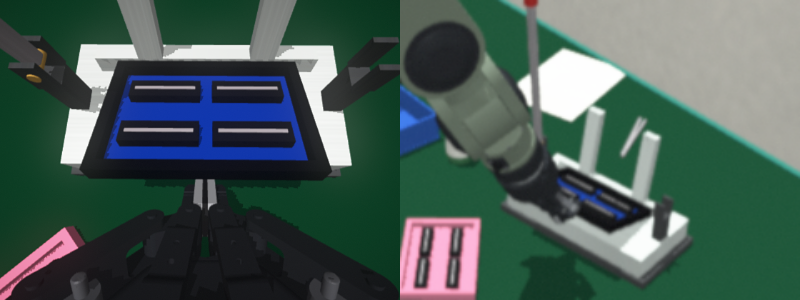

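```bash
python3 - <<'E'
import h; from h import *
print(bot.read_position(),plan(24)[0],plan(16)[0])
for t in (22,28,34,40,46,52):
    p,q=plan(t); hit=bot.move_linear(p,speed=.03,rotation=q,until_force=12)
    print(t,hit,np.round(bot.read_ft_force(),1))
    if hit: break
print(bot.read_clock())
a=bot.camera("wrist");b=bot.camera("side")[90:270,190:430]
b=cv2.resize(b,(560,420)); cv2.imwrite("pics/e.png",cv2.resize(np.hstack([a,b]),(800,300))[:,:,::-1])
E
```

```text
[ 5.48253922e-01 -2.46732616e-05  6.78139123e-02] [ 0.55247513 -0.00065413  0.07034256] [ 0.55055987 -0.00101949  0.05591376]
22 False [-5.9 -0.1 -0.7]
28 False [-7.4 -1.6  1.4]
34 False [-4.2 -1.3  0.7]
40 False [-0.9 -0.4 -1.1]
46 False [-2.2 -0.4 -0.4]
52 False [-1.7 -0.9  0.1]
12.375
```

View pics/e.png

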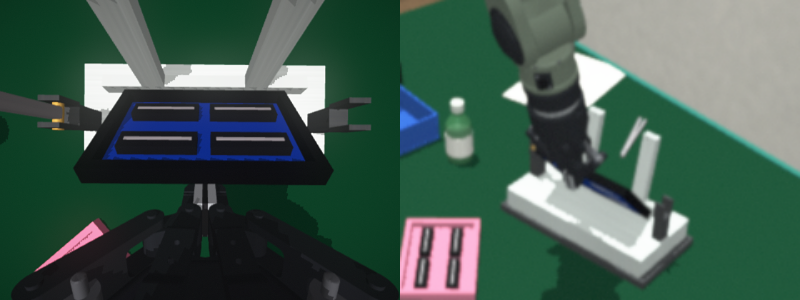

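The board is at about 50° and resting on the finger with its far edge at the sill. I'll continue.

```bash
python3 - <<'E'
import h; from h import *
for t in (58,64,70,76,82,87,92,96,99,101):
    p,q=plan(t); hit=bot.move_linear(p,speed=.03,rotation=q,until_force=10)
    print(t,hit,np.round(bot.read_ft_force(),1))
    if hit: break
print(bot.read_clock())
a=bot.camera("wrist");b=bot.camera("side")[90:270,190:430]
b=cv2.resize(b,(560,420)); cv2.imwrite("pics/f.png",cv2.resize(np.hstack([a,b]),(800,300))[:,:,::-1])
E
```

```text
58 False [-0.6 -0.7  0.8]
64 False [-0.6  0.6 -1.2]
70 False [-0.6 -0.2 -0. ]
76 False [-0.9 -0.2  1.2]
82 False [-0.3  0.4 -1.5]
87 False [-0.5 -0.  -0.3]
92 False [ 0.8 -0.1 -0.5]
96 False [-0.1 -0.1 -0.1]
99 False [ 0.4 -0.4  0.6]
101 False [-3.6 -0.7  2.7]
16.8
```

View pics/f.png

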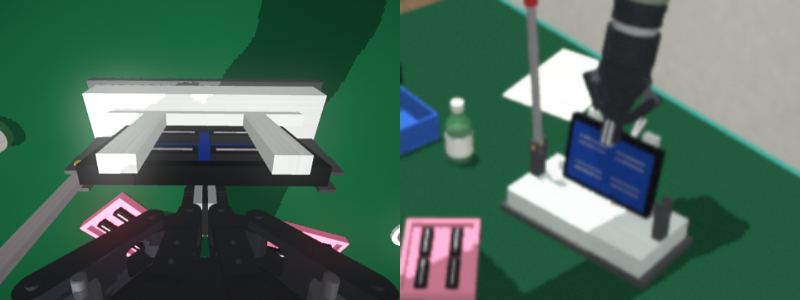

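The board stands against both uprights, solder side to the robot. I'll back off, then measure the keeper angle and check the route for it.

```bash
cat > k.py <<'E'
from h import *
H=np.array([-.03,.115,.1])
def krot(sg=1):
    y=np.array([sg,0,0.]);z=np.array([0,0,-1.])
    return np.roll((R.from_euler('z',S[2])*R.from_matrix(np.c_[np.cross(y,z),y,z])).as_quat(),1)
def kp(a,lead=0.,gap=0.):
    a=a-lead; r=np.interp(a,[0,.6],[.256,.245]); ca,sa=np.cos(a),np.sin(a)
    off=.011*np.clip(a/.5,0,1)
    n=.008+gap
    return place(S,[H+[0,-r*ca+n*sa+off,r*sa+n*ca]])[0]
E
python3 - <<'E'
from k import *
p,q=bot.read_position(),bot.read_tool_rot()
fx=np.array([np.cos(S[2]),np.sin(S[2]),0])
bot.move_linear(p-.02*fx+[0,0,.0],speed=.08)
bot.move_linear(p-.05*fx+[0,0,.08],speed=.15)
cs,ct=bot.calibration("side"),bot.calibration("top")
tip=lambda a:place(S,[H+[0,-.262*np.cos(a),.262*np.sin(a)]])
im={c:bot.camera(c) for c in("side","top")}
for c in im:
    h=cv2.cvtColor(im[c],cv2.COLOR_RGB2HSV); m=((h[...,0]<8)|(h[...,0]>172))&(h[...,1]>170)&(h[...,2]>90)
    n,l,st,ce=cv2.connectedComponentsWithStats(m.astype(np.uint8)); print(c,[(st[i].tolist(),np.round(ce[i],1).tolist()) for i in range(1,n) if st[i,4]>15])
for a in (1.5,1.6,1.7,1.8): print(a,[proj(k["mtx"],k["extrinsics"],place(S,[H+[0,-.2475*np.cos(a),.2475*np.sin(a)]])).round(1).tolist() for k in(cs,ct)])
for sg in(1,-1):
    for P in [place(S,[[-.1,.0,.44]])[0],place(S,[[-.03,.24,.44]])[0]]+[kp(a,gap=.03*(a>1.8)) for a in(1.85,1.5,1,.5,0)]:
        k=bot.solve_ik(P,krot(sg));print(sg,P.round(3),None if k is None else k.round(2))
b=cv2.resize(im["side"][60:270,190:430],(685,600)); cv2.imwrite("pics/g.png",b[:,:,::-1]);print(bot.read_clock())
E
```

```text
side [([265, 75, 7, 18, 107], [267.6, 83.7])]
top [([210, 170, 9, 8, 54], [213.6, 173.9])]
1.5 [[[279.7, 89.6]], [[230.3, 173.0]]]
1.6 [[[271.2, 86.1]], [[219.8, 174.6]]]
1.7 [[[263.0, 83.7]], [[209.5, 176.4]]]
1.8 [[[255.0, 82.3]], [[199.4, 178.3]]]
1 [0.559 0.001 0.44 ] [-0.13  0.31  0.31  1.57  0.    1.25]
1 [0.583 0.25  0.44 ] [0.29 0.48 0.57 1.66 0.   1.67]
1 [0.585 0.24  0.325] [0.27 0.45 0.23 1.35 0.   1.65]
1 [0.606 0.128 0.345] [0.09 0.42 0.24 1.39 0.   1.47]
1 [0.628 0.014 0.31 ] [-0.09  0.44  0.19  1.31  0.    1.29]
1 [ 0.644 -0.071  0.225] [-0.22  0.52  0.08  1.14  0.    1.16]
1 [ 0.655 -0.125  0.108] [-0.3   0.63 -0.02  0.91  0.    1.08]
-1 [0.559 0.001 0.44 ] [-0.13  0.31  0.31  1.57  0.   -1.89]
-1 [0.583 0.25  0.44 ] [ 0.29  0.48  0.57  1.66  0.   -1.47]
-1 [0.585 0.24  0.325] [ 0.27  0.45  0.23  1.35  0.   -1.49]
-1 [0.606 0.128 0.345] [ 0.09  0.42  0.24  1.39  0.   -1.67]
-1 [0.628 0.014 0.31 ] [-0.09  0.44  0.19  1.31  0.   -1.85]
-1 [ 0.644 -0.071  0.225] [-0.22  0.52  0.08  1.14  0.   -1.98]
-1 [ 0.655 -0.125  0.108] [-0.3   0.63 -0.02  0.91  0.   -2.06]
18.125
```

View pics/g.png

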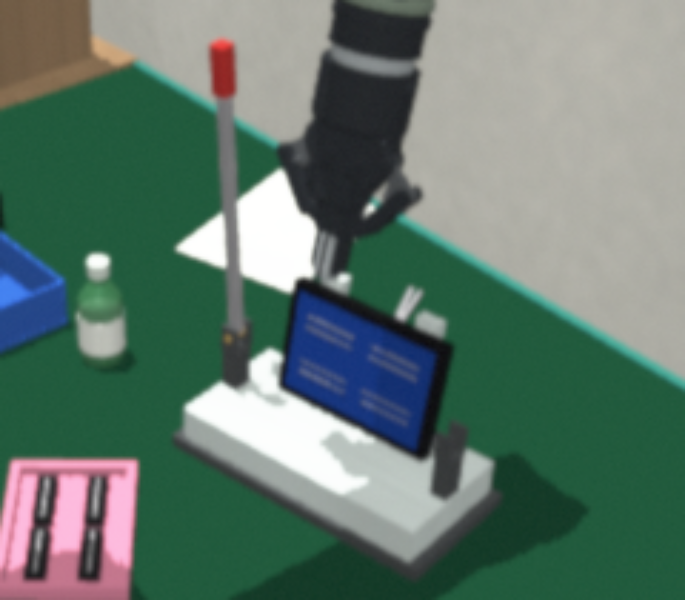

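```bash
python3 - <<'E'
from k import *
cs=bot.calibration("side")
# underside face corners: order top +y, top -y, bottom -y, bottom +y
px=np.array([(298,285),(447,349),(428,456),(282,388)])/[685/240,600/210]+[190,60]
def corners(v):
    x,y,l,yw,z=v; u=np.array([np.sin(l),0,np.cos(l)]); 
    return place(S,[np.array([x,y,z])+a*.055*u+b*.08*np.array([-np.sin(yw),np.cos(yw),0]) for a,b in((1,1),(1,-1),(-1,-1),(-1,1))])
f=lambda v:np.r_[(proj(cs["mtx"],cs["extrinsics"],corners(v))-px).ravel(),(v[4]-.1)*500]
r=least_squares(f,[-.005,0,.17,0,.1]);print(r.x.round(3),r.fun.round(1))
bot.move_linear(place(S,[[-.1,0,.40]])[0],speed=.25,rotation=rot(90,-1))
bot.move_pose(place(S,[[-.07,0.06,.44]])[0],krot(1))
bot.move_linear(place(S,[[-.03,.235,.44]])[0],speed=.25)
p=kp(1.72,gap=.04); bot.move_linear(p,speed=.2); f0=bot.read_ft_force()
for a in np.r_[np.arange(1.65,.15,-.15)]:
    bot.move_linear(kp(a),speed=.12); print(round(a,2),np.round(bot.read_ft_force()-f0,1))
b=cv2.resize(bot.camera("side")[60:270,190:430],(685,600)); cv2.imwrite("pics/i.png",b[:,:,::-1]);print(bot.read_clock())
E
```

```text
[ 0.003 -0.001  0.101  0.02   0.099] [-1.3 -1.4  0.8  0.3  0.4  1.1  0.1 -0.3 -0.4]
1.65 [ 0.2  0.9 -1.2]
1.5 [0.8 1.  0.6]
1.35 [-0.   1.8 -0.4]
1.2 [ 0.9  0.6 -0.8]
1.05 [0.7 0.2 0.6]
0.9 [ 0.4  1.  -0.5]
0.75 [-0.9  0.8  0.2]
0.6 [ 0.6  1.1 -0.5]
0.45 [-0.2  1.1 -0.6]
0.3 [ 0.9  1.1 -0.8]
26.6917
```

View pics/i.png

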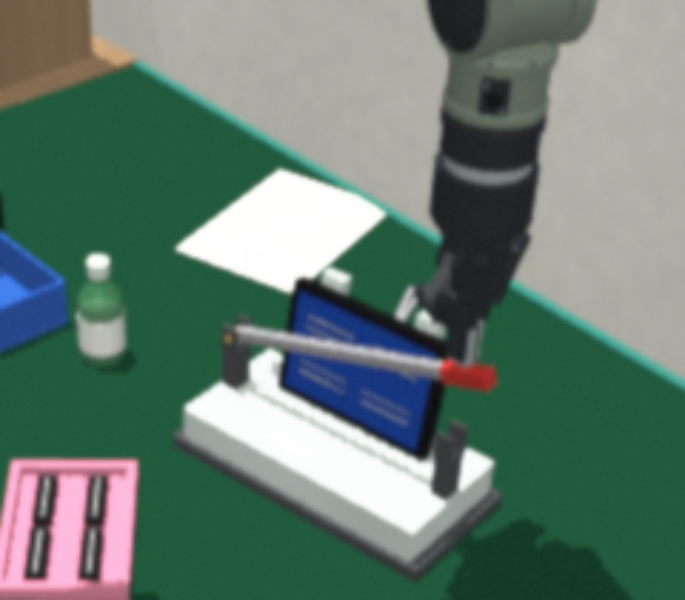

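The keeper is coming down at about 0.3 rad with the finger on the red handle, and the board is undisturbed. I'll press it home.

```bash
python3 - <<'E'
from k import *
f0=bot.read_ft_force()
bot.move_linear(kp(.18),speed=.08);bot.move_linear(kp(.08),speed=.06)
p=kp(0); print(bot.move_linear(p-[0,0,.008],speed=.03,until_force=20),bot.read_position()-p,np.round(bot.read_ft_force()-f0,1))
bot.wait(.3)
bot.move_linear(p+[0,0,.12],speed=.15)
bot.move_linear(place(S,[[-.12,-.2,.35]])[0],speed=.25)
a=bot.camera("wrist");b=cv2.resize(bot.camera("side")[100:270,210:410],(560,420)); cv2.imwrite("pics/j.png",cv2.resize(np.hstack([a,b]),(800,300))[:,:,::-1])
c=bot.calibration("side");h=cv2.cvtColor(bot.camera("side"),cv2.COLOR_RGB2HSV); m=((h[...,0]<8)|(h[...,0]>172))&(h[...,1]>170)&(h[...,2]>90)
n,l,st,ce=cv2.connectedComponentsWithStats(m.astype(np.uint8));print(ce[1:][st[1:,4]>15])
for al in(0,.05,.1):print(al,proj(c["mtx"],c["extrinsics"],place(S,[H+[0,-.2475*np.cos(al),.2475*np.sin(al)]])))
print(bot.read_clock())
E
```

```text
True [-2.70982433e-04  1.39305960e-03 -6.02157317e-05] [-1.6  1.1  7.9]
[[354.98148148 216.42592593]]
0 [[353.96906603 217.60819134]]
0.05 [[354.43489092 213.39575897]]
0.1 [[354.67817315 209.03176816]]
30.7417
```

View pics/j.png

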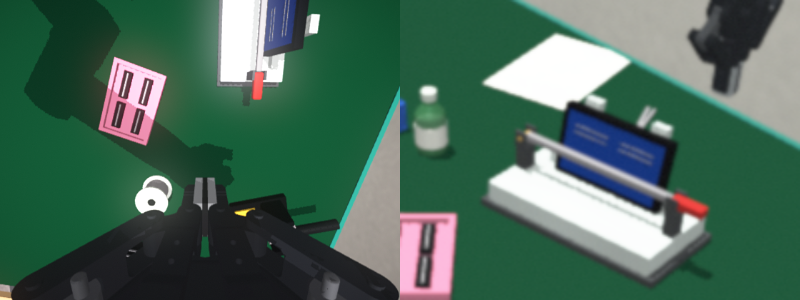

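The bar is home: the finger met it at the expected closed height, and the red tip measures about 0.01 rad. The board leans on both uprights, and the arm is clear.

```bash
python3 -c "
from cell import bot
print(bot.close_job())"
```

```text
the job is handed in; nothing more can be done
None
```

The job is handed in (no verdict came back): the board stands on its long edge on the ledge, leaning against the rest with its solder side to the robot, the keeper bar measures within about 0.02 rad of closed, and the spool, bin and bottle were not touched.

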